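# Work in the turntable caddy's bearing and hold its last compartment home for the screw

### The job

I have just greased the bearing of the turntable caddy: turn it counter-clockwise (seen from above) by hand, steadily and without flinging it, once right round and on until its empty slot comes to face you (towards the robot) the second time, and let it stand. Then stand the loose red compartment in that slot, narrow end to the hub, and press it straight in against the sprung rubber buffer, without ramming it, with a steady push of about 10 newtons so that I can drive its screw. Finish while still holding it pressed there, and leave the peg basket, tray, mug and scrub pad where they are.

Things in the scene. Friction and masses are not known exactly. Their poses are not given: they have to be found in the camera images.
- caddy_base: Fixed black foot of the round turntable caddy. Origin on the turning axis at slab height (z = 0). Above it turns a grey deck, radius 180 mm, top 34 mm above the slab, with five places 72 degrees apart, centred 99.5 mm from the axis: four filled by green, blue, white and orange compartments screwed down (rims 114 mm, handles 150 mm above the slab), one empty slot. Nothing else is on the deck.
- caddy (a joint): Turn of the deck about its upright axis, rad, positive counter-clockwise from above, no stops. At 0 and at 6.28 the slot faces the robot; it lies from the axis in direction (-cos q, -sin q). Starts between -1.5 and -0.35 (slot to the robot's left), so it must go more than a full turn, to 6.28. The greased bearing drags with about 0.12 N m plus 0.1 per rad/s; the deck stays where it is left.
- hub_top (a point): Top of the white round hub in the middle of the deck, on the turning axis, 146 mm above the slab. The hub is 46 mm in radius at its foot and 42 mm near its top.
- green_handle (a point): Top middle of the green compartment's handle, 150 mm above the slab, 99.5 mm from the axis, 72 degrees counter-clockwise of the slot. All compartments have the red one's shape. The deck can be driven by a closed fingertip in the empty slot, 105 mm from the axis, pushing sideways on the green one's wall, which is there about 0.8 rad round from the slot's middle.
- slot (a point): Middle of the empty slot, on the deck's top face, 34 mm above the slab, 99.5 mm from the axis: the red compartment's origin belongs here when pressed in with 10 N. x axis inwards to the hub, z up; it turns with the deck. The slot's brass screw insert lies 52.5 mm further out. Gaps to the neighbours: 18 mm at the narrow end, more at the wide end.
- buffer: Rubber-faced spring buffer on the hub at the inner end of the slot, 40 mm wide, 30 mm high, centred 88 mm above the deck. Origin: middle of its face. Unpressed, the face is 62 mm from the axis; it slides in by up to 12 mm and pushes back 2 N per mm from zero (10 N at 5 mm, compartment then at the slot point). The compartment's drag on the deck (1 to 3 N, more if pushed down) adds to that.
- compartment: Loose red plastic compartment, empty, 0.17 to 0.34 kg. Origin: centre of its underside; +x to its narrow end, z up. Trapezoid 85 mm long (x), 60 wide at the narrow end, 120 at the wide end, walls 3 thick, rim 80 high but the narrow end's flat back 108 high; a screw tab 4 mm high juts 20 mm from the wide end's foot. Starts on the slab left or right of the caddy, +x within 0.8 rad of world x.
- handle (a point): Middle of the red compartment's handle bar, 106 mm straight above its origin. The bar runs along the compartment's x, 74 mm long, 12 mm thick (y), from 96 to 116 mm above the underside, on the middle divider, with an open finger gap under it; fingers either side of it clear the 80 mm rim.
- peg_basket: Bystander: yellow plastic peg basket, 130 x 170 mm, 88 mm high, with clothes pegs in it. Origin: centre of its underside. It stands on the other side of the caddy from the red compartment.
- tray: Bystander: round aluminium tray, 190 mm across, 18 mm high; the mug stands on it. Origin: centre of its underside.
- mug: Bystander: heavy blue ceramic mug, 82 mm across, 95 mm high. Origin: centre of its underside.
- scrub_pad: Bystander: hard green silicone scrub pad, 110 x 75 mm, 17 mm high, lying on the slab. Origin: centre of its underside.
There are look-alikes about, which are no part of the job. What is meant by the compartment is not turquoise, and is the smaller of those in its own colour.

How it is judged (in metres and radians):
On the way, in this order (a step that is already met when the one before it is completed fails the run):
1. the caddy has been turned counter-clockwise through at least a full turn and stands still with its empty slot facing the robot (value of joint caddy between 5.98 and 6.58 rad and velocity of joint caddy between -0.1 and 0.1 rad/s and distance of compartment from where it was at the start of the episode below 0.05 m), for 0.2 s.
2. the red compartment stands upright on the deck in the empty slot, narrow end to the hub (horizontal distance between compartment and slot below 0.035 m and z of compartment in the frame of slot between -0.004 and 0.006 m and angle between compartment's own z axis and vertical below 0.12 rad), for 0.1 s.
At the end, for the whole second after the job is handed in: Through the last second the fingers press the compartment on the buffer with 6 to 14 N; it stands still and upright on the deck, within 7 mm sideways, 6 mm in and out and 0.12 rad of its place, and the slot faces the robot within 0.35 rad after the full turn (contact force between compartment and buffer between 6 and 14 N and contact force between the fingers and compartment above 2 N and x of compartment in the frame of slot between -0.006 and 0.006 m and y of compartment in the frame of slot between -0.007 and 0.007 m and z of compartment in the frame of slot between -0.004 and 0.004 m and angle between compartment's own z axis and vertical below 0.07 rad and angle between the x axis of compartment and the x axis of slot, either way round below 0.12 rad and value of joint caddy between 5.93 and 6.63 rad and linear speed of compartment below 0.02 m/s); the arm keeps its last pose, push and grip.
It fails at once if the caddy is flung round (a turn a second) (velocity of joint caddy above 6 rad/s or velocity of joint caddy below -6 rad/s).
It fails at once if the compartment is rammed into the buffer (over 25 N) (contact force between compartment and buffer above 25 N).
It fails at once if a bystander is shifted by more than 30 mm (distance of any of peg_basket, tray, mug, scrub_pad from where it was at the start of the episode above 0.03 m).
It also fails if it takes over 72 s, if anything falls off the work surface, if the arm or the gripper's body presses on something with over 40 N, if the wrist force passes 120 N, or if a joint passes its speed limit or range.

### The arm

A 6-joint arm with a two-finger parallel gripper is mounted at the origin on the work surface. World frame = base frame: x ahead of the robot, y to its left, z up, the work surface at z = 0. Lengths are in mm, angles in rad, forces in N, time in s.
With the tool pointing down it reaches from about 400 to 925 mm from the base axis. Payload 12.5 kg.
Tool frame: the origin (TCP) lies on the centre line of the jaws, within the pads' length; the fingertips stand 14 mm ahead of it and the grasp point (between the pads) lies 5 mm behind it; z points along the fingers, x is the direction in which the jaws open and shut, and the axes are right-handed (so a half turn about z gives the same grasp; the last joint's range is limited). The gripper opens to 95 mm and grips with 3 to 60 N. Pads are 20 mm wide; open, the fingers measure 119 mm over their backs; the gripper's body (75 mm by 180 mm) begins 59 mm behind the grasp point.
Start: joints at [1.189, 0.491, 1.559, -0, 1.092, -0.106], TCP at [170.18, 601.402, 228.661] pointing down, gripper open.
Joint ranges: [-3.1, 3.1], [-0.84, 2.19], [0.05, 2.79], [-1.13, 4.28], [0.06, 2.93], [-2.69, 2.69]. Speed limits (rad/s): [2.22, 2.22, 2.79, 3.14, 3.14, 3.14].

### API

Orientations are given as [roll, pitch, yaw] about the fixed x, y, z axes, in that order (R = Rz(yaw) Ry(pitch) Rx(roll)).
In Python, from cell import state, read_camera, job_done gives the robot as it stands.
- The arm moves only by the shell command python3 -m handwheel 'ROWS'. ROWS is JSON, a list of rows, each an object of numbers: "hand": the finger opening in m, from 0 to 0.0951; "x", "y", "z": the shift along the world's x, y, z in m; "spin": the turn about the world's z in units of 5 degrees (1.0 is 5 degrees). In form: [{"hand": .., "x": .., "y": .., "z": .., "spin": ..}, ...]. A call has 1 to 20 rows; each row is the pose to reach, as a shift and turn from the pose commanded when the call began; what a row does not reach only later rows make up. A row lasts 1/12 s, in which the tool goes at most 41.7 mm and 7.16 degrees, less where a joint would pass 70% of its speed; a pose out of reach is approached as far as the arm can. A call with a gripper value outside its range is refused whole. The fingers move at their own pace and stop on an object; the grip force is fixed at half the most. Time passes only in rows, so rows that repeat a pose let the fingers close. It gives the time, the measured TCP pose, the force and the opening at its end, in the units of the state.
- state(): the state, without advancing time (a new reading comes with each control period).
- read_camera(name): name is "side" or "top"; returns a dict with "img" (384x512x3 uint8, red, green, blue), "fx", "fy", "cx", "cy" (pixels), "T" (4x4, takes a point from camera to world coordinates). Camera axes: x right, y down, z forward; pixel columns grow to the right and rows downward; lengths in mm; the calibration is good to about 2 mm. A picture is of the moment at which its call begins. There is no depth.
- job_done(): hands the job in, once; it reports no verdict.
The state is a dict: "t": time; "joints": joint angles; "qvel": joint speeds; "tau": joint torques, N m; "eef_pos": TCP position; "tcp_rot": TCP orientation; "ft_force": force on the tool from outside, world axes, zero at the start; "moment": the same for the moment, N m; "opening": opening from 0.0 (shut) to 1.0 (fully open).
Only numpy, scipy, OpenCV 4.12 (cv2) and the standard library are available. Lean on these libraries where they do the work, as an engineer would, in place of code of your own. Each camera call takes 0.05 s, during which the arm holds its last target. There are 200 camera calls.

## Working session

There is one attempt and no reset: what is moved stays moved. The work goes in short steps, Python scripts to look and compute and a shell command to move; the robot and the scene stay as the last step left them, time stands still between calls to the robot, and variables do not carry over. Pictures are saved under pics/ and viewed, about 8 in all and at most 12, crops included, and the job is handed in when it is done.

```bash
mkdir -p pics; ls
cat > h.py <<'E'
import numpy as np, cv2
from cell import state, read_camera
def shot(n,f=None):
    c=read_camera(n)
    if f: cv2.imwrite(f,cv2.cvtColor(c["img"],cv2.COLOR_RGB2BGR))
    return c
def ray(c,u,v,z):
    T=np.array(c["T"]);d=T[:3,:3]@np.array([(u-c["cx"])/c["fx"],(v-c["cy"])/c["fy"],1.]);o=T[:3,3]
    return o+d*(z-o[2])/d[2]
def proj(c,p):
    T=np.array(c["T"]);q=T[:3,:3].T@(np.array(p,float)-T[:3,3])
    return np.array([c["fx"]*q[0]/q[2]+c["cx"],c["fy"]*q[1]/q[2]+c["cy"]])
E
python3 - <<'E'
from h import *
import json
for n in("top","side"):
    c=shot(n,f"pics/{n}0.png"); print(n,c["fx"],c["cx"],c["cy"],np.round(c["T"],3).tolist())
a=cv2.imread("pics/top0.png");b=cv2.imread("pics/side0.png")
print(state())
E
```

```text
pics
top 402.5461302874285 252.58429012472314 192.27430650860208 [[0.008, -0.982, 0.191, 138.151], [-1.0, -0.01, -0.008, -87.339], [0.01, -0.191, -0.982, 1627.574], [0.0, 0.0, 0.0, 1.0]]
side 462.82760238075315 250.35982198658658 199.49834942360212 [[0.949, -0.204, 0.242, -1.931], [-0.316, -0.658, 0.684, -1306.311], [0.02, -0.725, -0.688, 1331.051], [0.0, 0.0, 0.0, 1.0]]
{'t': 0.1, 'joints': array([ 1.18941166e+00,  4.91488032e-01,  1.55940187e+00,  3.28799957e-05,
        1.09168262e+00, -1.05623319e-01]), 'qvel': array([ 0.00059129, -0.00058458, -0.00314374, -0.0009568 , -0.00074408,
       -0.00112831]), 'tau': array([ 2.25227675e-03, -6.13614964e+01, -2.58608097e+01,  6.94302307e-02,
        4.69808711e-02,  1.00992315e-05]), 'eef_pos': array([170.08383789, 601.20164214, 228.12256042]), 'tcp_rot': array([-3.14146035e+00,  9.71329784e-04,  1.29501987e+00]), 'ft_force': array([-0.52290746,  1.17554073,  0.1634139 ]), 'moment': array([-0.03261815,  0.01173163, -0.07444524]), 'opening': 1.0010351832075874}
```

View pics/top0.png

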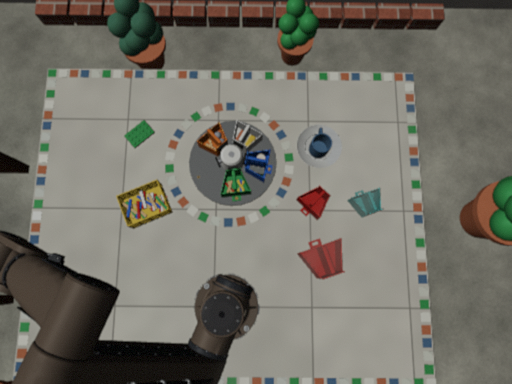

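View pics/side0.png

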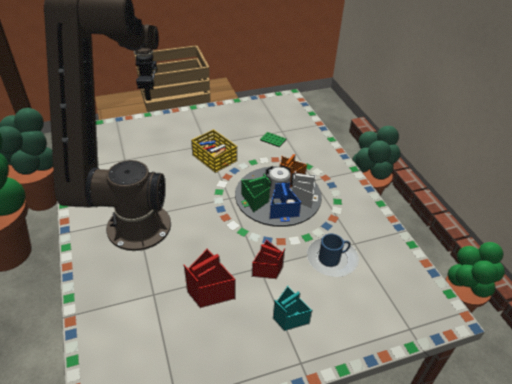

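Run:
```python
from h import *
t=shot("top");s=shot("side")
img=t["img"];hsv=cv2.cvtColor(img,cv2.COLOR_RGB2HSV)
big=lambda im,r:cv2.cvtColor(cv2.resize(im[r[1]:r[3],r[0]:r[2]],None,fx=5,fy=5,interpolation=cv2.INTER_CUBIC),cv2.COLOR_RGB2BGR)
a=big(img,(280,175,360,285));b=big(s["img"],(180,235,290,310))
h=max(a.shape[0],b.shape[0]);o=np.zeros((h,a.shape[1]+b.shape[1],3),np.uint8);o[:a.shape[0],:a.shape[1]]=a;o[:b.shape[0],a.shape[1]:]=b
cv2.imwrite("pics/red.png",cv2.resize(o,None,fx=.8,fy=.8))
cv2.imwrite("pics/caddy.png",big(img,(185,110,285,215)))
print("hub0",ray(t,231,155,146))
# red masks
for c,n in((t,"top"),(s,"side")):
    H=cv2.cvtColor(c["img"],cv2.COLOR_RGB2HSV)
    m=(((H[...,0]<6)|(H[...,0]>174))&(H[...,1]>150)&(H[...,2]>50)).astype(np.uint8)
    k,l,st,ce=cv2.connectedComponentsWithStats(m)
    for i in range(1,k):
        if st[i,4]>60: print(n,st[i],ce[i].round(1), ray(c,*ce[i],50).round(0) )
```

```text
hub0 [570.11436651 -16.00038664 146.        ]
top [298 187  31  31 562] [314.  201.4] [ 410. -345.   50.]
top [323 247  12  26  74] [328.5 260.9] [ 177. -396.   50.]
top [315 259  10  19 109] [319.4 268.7] [ 147. -360.   50.]
side [253 241  30  37 770] [267.5 261.4] [ 406. -353.   50.]
side [ 185  250   49   57 1842] [209.  280.4] [ 189. -370.   50.]
```

View pics/red.png

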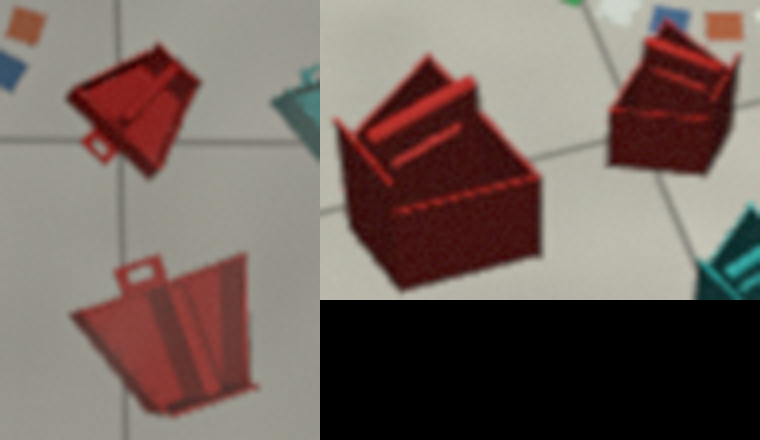

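View pics/caddy.png

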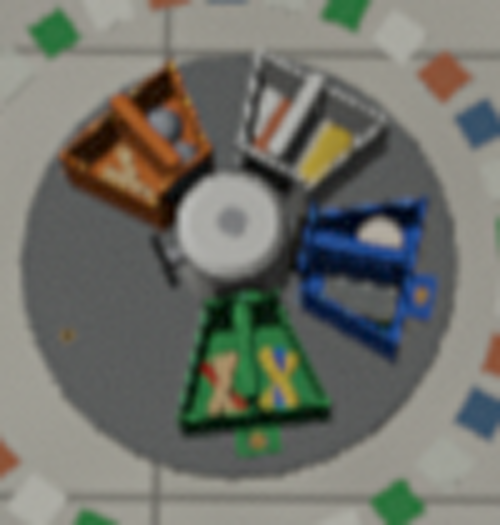

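Run:
```python
from h import *
t=shot("top");s=shot("side")
H=cv2.cvtColor(t["img"],cv2.COLOR_RGB2HSV)
p=lambda u,v:(185+u/5,110+v/5)
hub=ray(t,*p(230,222),146);dk=ray(t,*p(239.5,265),34)
print("hub",hub.round(1),"deckc",dk.round(1))
c=(hub+dk)/2
for n,q,z in(("insert",p(67,335),34),("buffer",p(166,262),122),("green tab",p(258,440),38),("blue tab",p(421,295),38)):
    P=ray(t,*q,z);d=P-hub;print(n,P.round(1),np.hypot(*d[:2]).round(1),np.degrees(np.arctan2(d[1],d[0])).round(1))
r=lambda u,v:(280+u/4,175+v/4)
A=ray(t,*r(181,70),116);B=ray(t,*r(125,121),116);print("bar top",A,B,(A+B)/2,np.linalg.norm(A-B),np.arctan2(A[1]-B[1],A[0]-B[0]))
C=ray(t,*r(157,45),108);D=ray(t,*r(200,80),108);print("back",C,D,np.linalg.norm(C-D),np.arctan2(C[0]-D[0],-(C[1]-D[1])))
E=ray(t,*r(97,147),4);print("tab",E)
s1=lambda u,v:(180+(u-320)/4,235+v/4)
A=ray(s,*s1(648,42),116);B=ray(s,*s1(725,70),116);print("side bar",A,B,(A+B)/2)
# hub in side
cv2.imwrite("pics/side_c.png",cv2.cvtColor(cv2.resize(s["img"][145:225,225:335],None,fx=6,fy=6,interpolation=cv2.INTER_CUBIC),cv2.COLOR_RGB2BGR))
```

```text
hub [572.5 -16.  146. ] deckc [568.9 -19.   34. ]
insert [508.8 119.9  34. ] 150.1 115.1
buffer [546.9  34.  122. ] 56.1 117.1
green tab [423.  -36.5  38. ] 150.9 -172.2
blue tab [ 544.2 -167.3   38. ] 153.9 -100.6
bar top [ 433.66339544 -378.19253989  116.        ] [ 383.69004849 -323.47940845  116.        ] [ 408.67672197 -350.83597417  116.        ] 74.10035194008657 -0.8306432592414791
back [ 459.60344869 -357.1673077   108.        ] [ 425.60328472 -397.78072977  108.        ] 52.96660458537969 2.4445969107501377
tab [ 374.79029842 -311.86808389    4.        ]
side bar [ 390.96928132 -330.30385584  116.        ] [ 443.19676628 -379.56381905  116.        ] [ 417.0830238  -354.93383744  116.        ]
```

View pics/side_c.png

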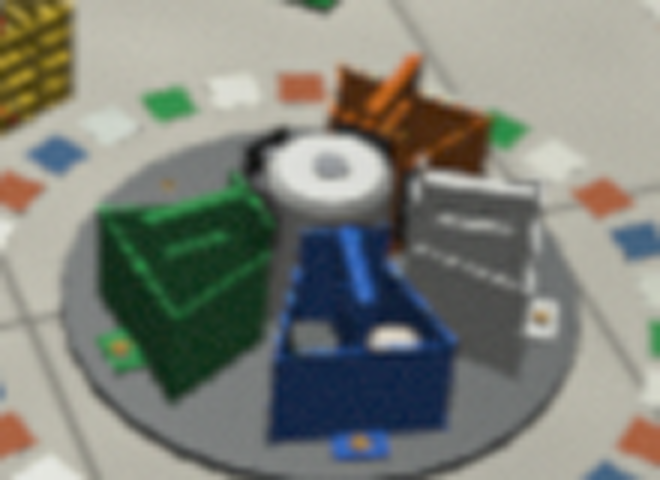

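Run:
```python
from h import *
from scipy.optimize import least_squares
t=shot("top");s=shot("side")
p=lambda u,v:(185+u/5,110+v/5); g=lambda u,v:(225+u/6,145+v/6)
print("side hub",ray(s,*g(328,167),146))
sets={"top":[ray(t,*p(67,335),34),ray(t,*p(258,440),38),ray(t,*p(421,295),38)],
"side":[ray(s,*g(168,184),34),ray(s,*g(121,347),38),ray(s,*g(361,443),38),ray(s,*g(541,318),38)]}
for n,P in sets.items():
    off=np.radians([0,72,144,216])[:len(P)]
    f=lambda x:np.concatenate([[x[0]+152*np.cos(x[2]+o)-q[0],x[1]+152*np.sin(x[2]+o)-q[1]] for o,q in zip(off,P)])
    r=least_squares(f,[570,-16,2]);print(n,r.x.round(3),r.fun.round(1))
```

```text
side hub [574.52285246 -17.79815293 146.        ]
top [573.34  -17.906   2.008] [ 0.3 -0.1 -0.5 -0.   0.3  0.1]
side [576.812 -17.148   2.004] [ 0.9  0.7 -0.8 -0.9 -0.6 -0.4  0.6  0.6]
```

```bash
M='{"hand":0,"x":0.343,"y":-0.533,"z":0,"spin":0}'; python3 -m handwheel '[{"hand":0,"x":0.343,"y":-0.533,"z":0,"spin":0},{"hand":0,"x":0.343,"y":-0.533,"z":0,"spin":0},{"hand":0,"x":0.343,"y":-0.533,"z":0,"spin":0},{"hand":0,"x":0.343,"y":-0.533,"z":0,"spin":0},{"hand":0,"x":0.343,"y":-0.533,"z":0,"spin":0},{"hand":0,"x":0.343,"y":-0.533,"z":0,"spin":0},{"hand":0,"x":0.343,"y":-0.533,"z":0,"spin":0},{"hand":0,"x":0.343,"y":-0.533,"z":0,"spin":0},{"hand":0,"x":0.343,"y":-0.533,"z":0,"spin":0},{"hand":0,"x":0.343,"y":-0.533,"z":0,"spin":0},{"hand":0,"x":0.343,"y":-0.533,"z":0,"spin":0},{"hand":0,"x":0.343,"y":-0.533,"z":0,"spin":0},{"hand":0,"x":0.343,"y":-0.533,"z":0,"spin":0},{"hand":0,"x":0.343,"y":-0.533,"z":0,"spin":0},{"hand":0,"x":0.343,"y":-0.533,"z":0,"spin":0},{"hand":0,"x":0.343,"y":-0.533,"z":0,"spin":0},{"hand":0,"x":0.343,"y":-0.533,"z":0,"spin":0},{"hand":0,"x":0.343,"y":-0.533,"z":0,"spin":0}]'
```

```text
t: 1.9
eef_pos: [512.8, 68.4, 228.4]
tcp_rot: [-3.141, -0.0, 1.294]
ft_force: [-0.2, 1.7, -0.8]
opening: 0.004
```

```bash
python3 -m handwheel '[{"hand":0,"x":0,"y":0,"z":-0.04,"spin":0},{"hand":0,"x":0,"y":0,"z":-0.08,"spin":0},{"hand":0,"x":0,"y":0,"z":-0.12,"spin":0},{"hand":0,"x":0,"y":0,"z":-0.126,"spin":0},{"hand":0,"x":0,"y":0,"z":-0.126,"spin":0}]'
cat > circ.py <<'E'
import numpy as np,sys
C=np.array([574.5,-17.3]);R=105
def call(a0,steps,start=None):
    s=start if start is not None else C+R*np.array([np.cos(a0),np.sin(a0)])
    a=a0+np.cumsum(steps);P=C+R*np.c_[np.cos(a),np.sin(a)]-s
    print("end",a[-1].round(3),(C+R*np.array([np.cos(a[-1]),np.sin(a[-1])])).round(1))
    print("["+",".join('{"hand":0,"x":%.3f,"y":%.3f,"z":0,"spin":0}'%(x/1000,y/1000) for x,y in P)+"]")
    return a[-1],s+np.round(P[-1])
if __name__=="__main__":
    a,p=call(2.192,[.03,.04,.05,.05,.05,.05,.06,.07,.08,.09,.1,.11]+[.12]*8,np.array([513.2,68.4]))
    a,p=call(a,[.12]*20,p)
    a,p=call(a,[.12]*20,p)
    print(a,p)
E
python3 circ.py
```

```text
t: 2.32
eef_pos: [511.8, 69.6, 101.5]
tcp_rot: [-3.137, 0.001, 1.297]
ft_force: [0.8, 0.2, 0.7]
opening: 0.005
end 3.932 [500.6 -91.9]
[{"hand":0,"x":-0.002,"y":-0.002,"z":0,"spin":0},{"hand":0,"x":-0.006,"y":-0.005,"z":0,"spin":0},{"hand":0,"x":-0.010,"y":-0.008,"z":0,"spin":0},{"hand":0,"x":-0.013,"y":-0.012,"z":0,"spin":0},{"hand":0,"x":-0.017,"y":-0.016,"z":0,"spin":0},{"hand":0,"x":-0.020,"y":-0.020,"z":0,"spin":0},{"hand":0,"x":-0.024,"y":-0.025,"z":0,"spin":0},{"hand":0,"x":-0.028,"y":-0.031,"z":0,"spin":0},{"hand":0,"x":-0.032,"y":-0.038,"z":0,"spin":0},{"hand":0,"x":-0.036,"y":-0.047,"z":0,"spin":0},{"hand":0,"x":-0.040,"y":-0.057,"z":0,"spin":0},{"hand":0,"x":-0.042,"y":-0.068,"z":0,"spin":0},{"hand":0,"x":-0.044,"y":-0.080,"z":0,"spin":0},{"hand":0,"x":-0.043,"y":-0.093,"z":0,"spin":0},{"hand":0,"x":-0.042,"y":-0.106,"z":0,"spin":0},{"hand":0,"x":-0.039,"y":-0.118,"z":0,"spin":0},{"hand":0,"x":-0.034,"y":-0.130,"z":0,"spin":0},{"hand":0,"x":-0.028,"y":-0.141,"z":0,"spin":0},{"hand":0,"x":-0.021,"y":-0.151,"z":0,"spin":0},{"hand":0,"x":-0.013,"y":-0.160,"z":0,"spin":0}]
end
[... 1253 characters left out ...]
"spin":0},{"hand":0,"x":-0.039,"y":0.077,"z":0,"spin":0},{"hand":0,"x":-0.049,"y":0.084,"z":0,"spin":0},{"hand":0,"x":-0.060,"y":0.090,"z":0,"spin":0},{"hand":0,"x":-0.071,"y":0.095,"z":0,"spin":0},{"hand":0,"x":-0.084,"y":0.098,"z":0,"spin":0},{"hand":0,"x":-0.096,"y":0.100,"z":0,"spin":0},{"hand":0,"x":-0.109,"y":0.100,"z":0,"spin":0},{"hand":0,"x":-0.121,"y":0.099,"z":0,"spin":0},{"hand":0,"x":-0.134,"y":0.096,"z":0,"spin":0},{"hand":0,"x":-0.145,"y":0.092,"z":0,"spin":0},{"hand":0,"x":-0.157,"y":0.087,"z":0,"spin":0},{"hand":0,"x":-0.167,"y":0.080,"z":0,"spin":0},{"hand":0,"x":-0.177,"y":0.072,"z":0,"spin":0},{"hand":0,"x":-0.185,"y":0.062,"z":0,"spin":0}]
8.732000000000003 [494.2  49.4]
```

```bash
python3 -m handwheel '[{"hand":0,"x":-0.002,"y":-0.002,"z":0,"spin":0},{"hand":0,"x":-0.006,"y":-0.005,"z":0,"spin":0},{"hand":0,"x":-0.010,"y":-0.008,"z":0,"spin":0},{"hand":0,"x":-0.013,"y":-0.012,"z":0,"spin":0},{"hand":0,"x":-0.017,"y":-0.016,"z":0,"spin":0},{"hand":0,"x":-0.020,"y":-0.020,"z":0,"spin":0},{"hand":0,"x":-0.024,"y":-0.025,"z":0,"spin":0},{"hand":0,"x":-0.028,"y":-0.031,"z":0,"spin":0},{"hand":0,"x":-0.032,"y":-0.038,"z":0,"spin":0},{"hand":0,"x":-0.036,"y":-0.047,"z":0,"spin":0},{"hand":0,"x":-0.040,"y":-0.057,"z":0,"spin":0},{"hand":0,"x":-0.042,"y":-0.068,"z":0,"spin":0},{"hand":0,"x":-0.044,"y":-0.080,"z":0,"spin":0},{"hand":0,"x":-0.043,"y":-0.093,"z":0,"spin":0},{"hand":0,"x":-0.042,"y":-0.106,"z":0,"spin":0},{"hand":0,"x":-0.039,"y":-0.118,"z":0,"spin":0},{"hand":0,"x":-0.034,"y":-0.130,"z":0,"spin":0},{"hand":0,"x":-0.028,"y":-0.141,"z":0,"spin":0},{"hand":0,"x":-0.021,"y":-0.151,"z":0,"spin":0},{"hand":0,"x":-0.013,"y":-0.160,"z":0,"spin":0}]'
python3 - <<'E'
from h import *
c=shot("top")
cv2.imwrite("pics/t1.png",cv2.cvtColor(cv2.resize(c["img"][100:230,150:320],None,fx=4,fy=4),cv2.COLOR_RGB2BGR))
E
```

```text
t: 3.98
eef_pos: [500.7, -92.7, 102.6]
tcp_rot: [-3.141, -0.0, 1.295]
ft_force: [-0.7, 2.3, 0.6]
opening: 0.004
```

View pics/t1.png

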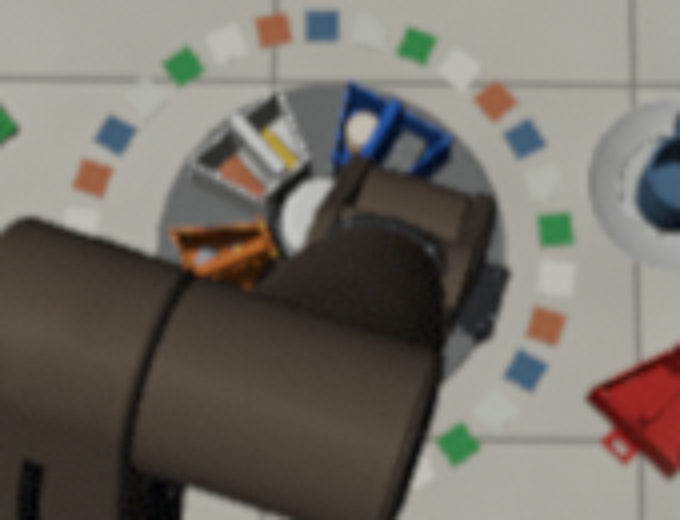

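```bash
python3 - <<'E'
from h import *
c=shot("top")
for n,u,v,z,off in(("orange",238,252,150,-72),("blue",390,128,150,144),("white",262,155,150,216)):
    P=ray(c,150+u/4,100+v/4,z);d=P[:2]-[574.5,-17.3];print(n,P.round(0),np.hypot(*d).round(0),np.degrees(np.arctan2(d[1],d[0])).round(0)-off)
E
python3 -m handwheel '[{"hand":0,"x":0.010,"y":-0.009,"z":0,"spin":0},{"hand":0,"x":0.020,"y":-0.016,"z":0,"spin":0},{"hand":0,"x":0.031,"y":-0.022,"z":0,"spin":0},{"hand":0,"x":0.043,"y":-0.026,"z":0,"spin":0},{"hand":0,"x":0.055,"y":-0.029,"z":0,"spin":0},{"hand":0,"x":0.068,"y":-0.031,"z":0,"spin":0},{"hand":0,"x":0.081,"y":-0.031,"z":0,"spin":0},{"hand":0,"x":0.093,"y":-0.029,"z":0,"spin":0},{"hand":0,"x":0.105,"y":-0.026,"z":0,"spin":0},{"hand":0,"x":0.117,"y":-0.022,"z":0,"spin":0},{"hand":0,"x":0.128,"y":-0.016,"z":0,"spin":0},{"hand":0,"x":0.139,"y":-0.009,"z":0,"spin":0},{"hand":0,"x":0.148,"y":0,"z":0,"spin":0},{"hand":0,"x":0.157,"y":0.009,"z":0,"spin":0},{"hand":0,"x":0.164,"y":0.019,"z":0,"spin":0},{"hand":0,"x":0.170,"y":0.030,"z":0,"spin":0},{"hand":0,"x":0.174,"y":0.042,"z":0,"spin":0},{"hand":0,"x":0.177,"y":0.054,"z":0,"spin":0},{"hand":0,"x":0.179,"y":0.067,"z":0,"spin":0},{"hand":0,"x":0.179,"y":0.079,"z":0,"spin":0}]'
```

```text
orange [537.  65. 150.] 90.0 187.0
blue [661. -78. 150.] 106.0 -179.0
white [633.  44. 150.] 85.0 -169.0
t: 5.75
eef_pos: [679.5, -11.2, 102.7]
tcp_rot: [3.141, -0.0, 1.295]
ft_force: [-1.3, -3.9, 0.7]
opening: 0.002
```

```bash
python3 -m handwheel '[{"hand":0,"x":-0.001,"y":0.013,"z":0,"spin":0},{"hand":0,"x":-0.004,"y":0.025,"z":0,"spin":0},{"hand":0,"x":-0.008,"y":0.037,"z":0,"spin":0},{"hand":0,"x":-0.014,"y":0.048,"z":0,"spin":0},{"hand":0,"x":-0.021,"y":0.059,"z":0,"spin":0},{"hand":0,"x":-0.029,"y":0.068,"z":0,"spin":0},{"hand":0,"x":-0.039,"y":0.077,"z":0,"spin":0},{"hand":0,"x":-0.049,"y":0.084,"z":0,"spin":0},{"hand":0,"x":-0.060,"y":0.090,"z":0,"spin":0},{"hand":0,"x":-0.071,"y":0.095,"z":0,"spin":0},{"hand":0,"x":-0.084,"y":0.098,"z":0,"spin":0},{"hand":0,"x":-0.096,"y":0.100,"z":0,"spin":0},{"hand":0,"x":-0.109,"y":0.100,"z":0,"spin":0},{"hand":0,"x":-0.121,"y":0.099,"z":0,"spin":0},{"hand":0,"x":-0.134,"y":0.096,"z":0,"spin":0},{"hand":0,"x":-0.145,"y":0.092,"z":0,"spin":0},{"hand":0,"x":-0.157,"y":0.087,"z":0,"spin":0},{"hand":0,"x":-0.167,"y":0.080,"z":0,"spin":0},{"hand":0,"x":-0.177,"y":0.072,"z":0,"spin":0},{"hand":0,"x":-0.185,"y":0.062,"z":0,"spin":0}]'
python3 - <<'E'
from h import *
c=shot("top");s=shot("side")
a=cv2.resize(c["img"][100:230,150:290],None,fx=2.8,fy=2.8,interpolation=cv2.INTER_CUBIC);b=cv2.resize(s["img"][110:240,200:340],None,fx=2.8,fy=2.8,interpolation=cv2.INTER_CUBIC)
cv2.imwrite("pics/t2.png",cv2.cvtColor(np.hstack([a,b]),cv2.COLOR_RGB2BGR))
E
```

```text
t: 7.42
eef_pos: [493.1, 49.7, 103.0]
tcp_rot: [3.141, -0.001, 1.295]
ft_force: [3.0, 1.3, 0.3]
opening: 0.003
```

View pics/t2.png

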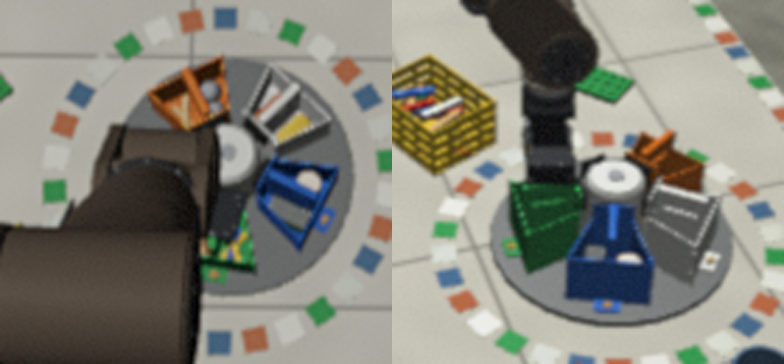

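Run:
```python
from h import *
from circ import call
s=shot("side");t=shot("top")
for n,c,u,v,off in(("g",s,511-392,247,72),("b",s,607-392,307,144),("w",s,711-392,260,216),("b",t,323,220,144),("g",t,214,273,72)):
    P=ray(c,(200 if c is s else 150)+u/2.8,(110 if c is s else 100)+v/2.8,38);d=P[:2]-[574.5,-17.3]
    print(n,np.hypot(*d).round(0),(np.degrees(np.arctan2(d[1],d[0]))-off).round(1)%360)
```

```text
g 150.0 103.4
b 155.0 103.39999999999998
w 154.0 103.80000000000001
b 152.0 98.30000000000001
g 151.0 99.8
```

Run:
```python
from circ import *
call(8.732,[.04,.08,.1,.1,.1,.1,.11,.1,.09,.09,.08,.08,.07,.06,.06,.05,.04,.03,.02,0],np.array([494.2,49.4]))
```

```text
end 10.132 [494.7 -85.5]
[{"hand":0,"x":-0.003,"y":-0.003,"z":0,"spin":0},{"hand":0,"x":-0.008,"y":-0.010,"z":0,"spin":0},{"hand":0,"x":-0.013,"y":-0.019,"z":0,"spin":0},{"hand":0,"x":-0.017,"y":-0.028,"z":0,"spin":0},{"hand":0,"x":-0.021,"y":-0.038,"z":0,"spin":0},{"hand":0,"x":-0.023,"y":-0.049,"z":0,"spin":0},{"hand":0,"x":-0.024,"y":-0.060,"z":0,"spin":0},{"hand":0,"x":-0.025,"y":-0.071,"z":0,"spin":0},{"hand":0,"x":-0.024,"y":-0.080,"z":0,"spin":0},{"hand":0,"x":-0.022,"y":-0.089,"z":0,"spin":0},{"hand":0,"x":-0.020,"y":-0.097,"z":0,"spin":0},{"hand":0,"x":-0.017,"y":-0.105,"z":0,"spin":0},{"hand":0,"x":-0.014,"y":-0.112,"z":0,"spin":0},{"hand":0,"x":-0.011,"y":-0.118,"z":0,"spin":0},{"hand":0,"x":-0.008,"y":-0.123,"z":0,"spin":0},{"hand":0,"x":-0.005,"y":-0.127,"z":0,"spin":0},{"hand":0,"x":-0.003,"y":-0.131,"z":0,"spin":0},{"hand":0,"x":-0.001,"y":-0.133,"z":0,"spin":0},{"hand":0,"x":0.000,"y":-0.135,"z":0,"spin":0},{"hand":0,"x":0.000,"y":-0.135,"z":0,"spin":0}]
```

```bash
python3 -m handwheel '[{"hand":0,"x":-0.003,"y":-0.003,"z":0,"spin":0},{"hand":0,"x":-0.008,"y":-0.010,"z":0,"spin":0},{"hand":0,"x":-0.013,"y":-0.019,"z":0,"spin":0},{"hand":0,"x":-0.017,"y":-0.028,"z":0,"spin":0},{"hand":0,"x":-0.021,"y":-0.038,"z":0,"spin":0},{"hand":0,"x":-0.023,"y":-0.049,"z":0,"spin":0},{"hand":0,"x":-0.024,"y":-0.060,"z":0,"spin":0},{"hand":0,"x":-0.025,"y":-0.071,"z":0,"spin":0},{"hand":0,"x":-0.024,"y":-0.080,"z":0,"spin":0},{"hand":0,"x":-0.022,"y":-0.089,"z":0,"spin":0},{"hand":0,"x":-0.020,"y":-0.097,"z":0,"spin":0},{"hand":0,"x":-0.017,"y":-0.105,"z":0,"spin":0},{"hand":0,"x":-0.014,"y":-0.112,"z":0,"spin":0},{"hand":0,"x":-0.011,"y":-0.118,"z":0,"spin":0},{"hand":0,"x":-0.008,"y":-0.123,"z":0,"spin":0},{"hand":0,"x":-0.005,"y":-0.127,"z":0,"spin":0},{"hand":0,"x":-0.003,"y":-0.131,"z":0,"spin":0},{"hand":0,"x":-0.001,"y":-0.133,"z":0,"spin":0},{"hand":0,"x":0,"y":-0.135,"z":0,"spin":0},{"hand":0,"x":0,"y":-0.135,"z":0,"spin":0}]'
python3 -m handwheel '[{"hand":0,"x":0,"y":0,"z":0,"spin":0},{"hand":0,"x":0,"y":0,"z":0,"spin":0},{"hand":0,"x":-0.004,"y":0.006,"z":0,"spin":0},{"hand":0,"x":-0.004,"y":0.006,"z":0.03,"spin":0},{"hand":0,"x":-0.004,"y":0.006,"z":0.07,"spin":0},{"hand":0,"x":-0.004,"y":0.006,"z":0.11,"spin":0},{"hand":0,"x":-0.004,"y":0.006,"z":0.148,"spin":0},{"hand":0.095,"x":-0.004,"y":-0.034,"z":0.148,"spin":-1.4},{"hand":0.095,"x":-0.004,"y":-0.074,"z":0.148,"spin":-2.8},{"hand":0.095,"x":-0.004,"y":-0.114,"z":0.148,"spin":-4},{"hand":0.095,"x":-0.004,"y":-0.154,"z":0.148,"spin":-5},{"hand":0.095,"x":-0.004,"y":-0.164,"z":0.148,"spin":-5.9},{"hand":0.095,"x":-0.004,"y":-0.164,"z":0.148,"spin":-5.9}]'
python3 - <<'E'
from h import *
s=shot("side");t=shot("top")
a=cv2.resize(t["img"][100:250,170:350],None,fx=2.2,fy=2.2,interpolation=cv2.INTER_CUBIC);b=cv2.resize(s["img"][130:280,190:370],None,fx=2.2,fy=2.2,interpolation=cv2.INTER_CUBIC)
cv2.imwrite("pics/t3.png",cv2.cvtColor(np.hstack([a,b]),cv2.COLOR_RGB2BGR))
E
```

```text
t: 9.28
eef_pos: [494.5, -85.9, 102.7]
tcp_rot: [3.141, 0.0, 1.295]
ft_force: [0.4, -0.8, -0.2]
opening: 0.005
t: 10.37
eef_pos: [489.7, -251.6, 250.2]
tcp_rot: [-3.141, 0.0, 0.773]
ft_force: [-0.5, 0.4, -0.5]
opening: 0.37
```

View pics/t3.png

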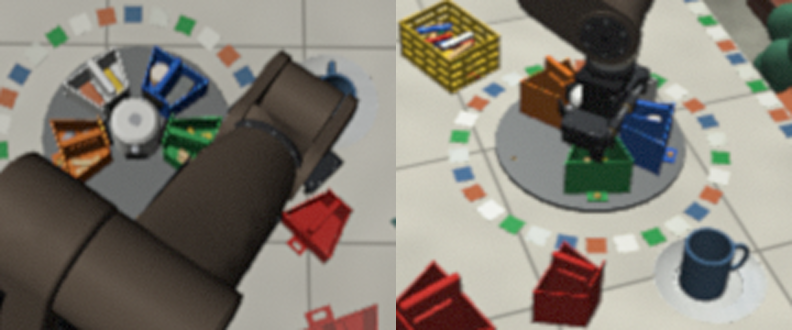

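```bash
python3 - <<'E'
from h import *
s=shot("side")
for n,u,v,z,off in(("i",515,157,34,0),("g",597,196,38,72),("b",671,155,38,144)):
    P=ray(s,190+(u-396)/2.2,130+v/2.2,z);d=P[:2]-[574.5,-17.3]
    print(n,np.hypot(*d).round(0),(np.degrees(np.arctan2(d[1],d[0]))-off).round(1)%360)
E
python3 -m handwheel '[{"hand":0.095,"x":-0.03,"y":-0.035,"z":0,"spin":0},{"hand":0.095,"x":-0.055,"y":-0.07,"z":0,"spin":0},{"hand":0.095,"x":-0.077,"y":-0.103,"z":0,"spin":0},{"hand":0.095,"x":-0.077,"y":-0.103,"z":0,"spin":0},{"hand":0.095,"x":-0.077,"y":-0.103,"z":-0.03,"spin":0},{"hand":0.095,"x":-0.077,"y":-0.103,"z":-0.06,"spin":0},{"hand":0.095,"x":-0.077,"y":-0.103,"z":-0.09,"spin":0}]'
python3 - <<'E'
from h import *
s=shot("side")
cv2.imwrite("pics/t4.png",cv2.cvtColor(cv2.resize(s["img"][205:295,225:345],None,fx=6,fy=6,interpolation=cv2.INTER_CUBIC),cv2.COLOR_RGB2BGR))
E
```

```text
i 148.0 181.4
g 151.0 182.2
b 155.0 181.5
t: 11.1
eef_pos: [413.6, -351.3, 160.3]
tcp_rot: [3.14, -0.0, 0.783]
ft_force: [0.8, -0.2, -0.3]
opening: 0.972
```

View pics/t4.png

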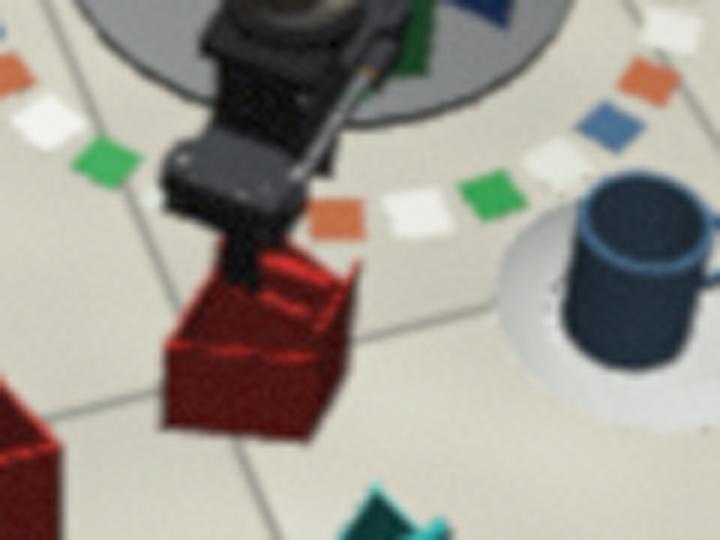

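```bash
python3 -m handwheel '[{"hand":0.095,"x":0,"y":0,"z":-0.03,"spin":0},{"hand":0.095,"x":0,"y":0,"z":-0.059,"spin":0},{"hand":0.095,"x":0,"y":0,"z":-0.059,"spin":0},{"hand":0.06,"x":0,"y":0,"z":-0.059,"spin":0},{"hand":0.03,"x":0,"y":0,"z":-0.059,"spin":0},{"hand":0,"x":0,"y":0,"z":-0.059,"spin":0},{"hand":0,"x":0,"y":0,"z":-0.059,"spin":0},{"hand":0,"x":0,"y":0,"z":-0.059,"spin":0},{"hand":0,"x":0,"y":0,"z":-0.059,"spin":0},{"hand":0,"x":0,"y":0,"z":-0.059,"spin":0},{"hand":0,"x":0,"y":0,"z":-0.059,"spin":0},{"hand":0,"x":0,"y":0,"z":-0.059,"spin":0}]'
```

```text
t: 12.15
eef_pos: [413.1, -352.6, 101.7]
tcp_rot: [3.142, -0.0, 0.78]
ft_force: [0.4, -0.2, 0.7]
opening: 0.427
```

```bash
python3 -m handwheel '[{"hand":0,"x":0,"y":0,"z":0,"spin":0},{"hand":0,"x":0,"y":0,"z":0,"spin":0},{"hand":0,"x":0,"y":0,"z":0,"spin":0},{"hand":0,"x":0,"y":0,"z":0,"spin":0},{"hand":0,"x":0,"y":0,"z":0,"spin":0},{"hand":0,"x":0,"y":0,"z":0,"spin":0},{"hand":0,"x":0,"y":0,"z":0,"spin":0},{"hand":0,"x":0,"y":0,"z":0,"spin":0}]'
```

```text
t: 12.82
eef_pos: [413.2, -352.6, 101.6]
tcp_rot: [-3.141, -0.0, 0.78]
ft_force: [1.0, -0.2, -0.4]
opening: 0.125
```

```bash
python3 -m handwheel '[{"hand":0,"x":0,"y":0,"z":0.01,"spin":0},{"hand":0,"x":0,"y":0,"z":0.03,"spin":0},{"hand":0,"x":0,"y":0,"z":0.06,"spin":0},{"hand":0,"x":0,"y":0,"z":0.09,"spin":0},{"hand":0,"x":0,"y":0,"z":0.12,"spin":0},{"hand":0,"x":0,"y":0.02,"z":0.13,"spin":0},{"hand":0,"x":0,"y":0.05,"z":0.13,"spin":1},{"hand":0,"x":0,"y":0.08,"z":0.13,"spin":2},{"hand":0,"x":0,"y":0.11,"z":0.13,"spin":3},{"hand":0,"x":0,"y":0.14,"z":0.13,"spin":4},{"hand":0,"x":0,"y":0.17,"z":0.13,"spin":5},{"hand":0,"x":0,"y":0.20,"z":0.13,"spin":6},{"hand":0,"x":0,"y":0.23,"z":0.13,"spin":7},{"hand":0,"x":0,"y":0.26,"z":0.13,"spin":8},{"hand":0,"x":0,"y":0.29,"z":0.13,"spin":9},{"hand":0,"x":0,"y":0.315,"z":0.13,"spin":9.4},{"hand":0,"x":0,"y":0.33,"z":0.13,"spin":9.4},{"hand":0,"x":0,"y":0.333,"z":0.13,"spin":9.4},{"hand":0,"x":0,"y":0.333,"z":0.13,"spin":9.4},{"hand":0,"x":0,"y":0.333,"z":0.13,"spin":9.4}]'
python3 - <<'E'
from h import *
s=shot("side")
cv2.imwrite("pics/t5.png",cv2.cvtColor(cv2.resize(s["img"][120:240,180:320],None,fx=5,fy=5,interpolation=cv2.INTER_CUBIC),cv2.COLOR_RGB2BGR))
E
```

```text
t: 14.48
eef_pos: [413.2, -20.0, 232.0]
tcp_rot: [3.141, 0.0, 1.601]
ft_force: [-0.1, 0.1, -2.2]
opening: 0.123
```

View pics/t5.png

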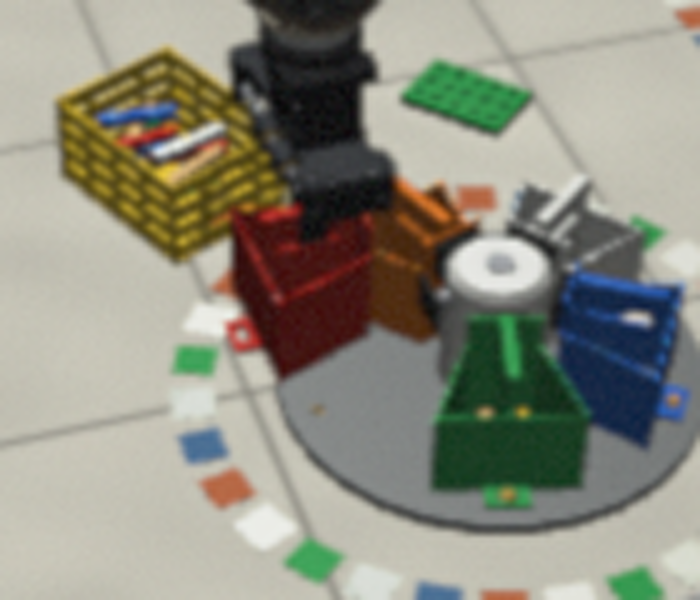

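Run:
```python
from h import *
s=shot("side")
z=232-101
for n,u,v,zz in(("wide bottom corner",284,376,z),("narrow bottom corner",372,325,z),("rim wide corner",283,303,z+80),("insert",318,409,34),("gtab",508,497,38),("btab",674,400,38)):
    print(n,ray(s,180+u/5,120+v/5,zz).round(1))
```

```text
wide bottom corner [378.4 -76.5 131. ]
narrow bottom corner [461.1 -41.1 131. ]
rim wide corner [375.6 -83.2 211. ]
insert [423.8 -22.7  34. ]
gtab [ 533.5 -164.6   38. ]
btab [ 702.6 -102.3   38. ]
```

```bash
python3 -m handwheel '[{"hand":0,"x":0.015,"y":-0.001,"z":0,"spin":0},{"hand":0,"x":0.032,"y":-0.002,"z":0,"spin":0},{"hand":0,"x":0.032,"y":-0.002,"z":-0.02,"spin":0},{"hand":0,"x":0.032,"y":-0.002,"z":-0.04,"spin":0},{"hand":0,"x":0.032,"y":-0.002,"z":-0.06,"spin":0},{"hand":0,"x":0.032,"y":-0.002,"z":-0.075,"spin":0},{"hand":0,"x":0.032,"y":-0.002,"z":-0.085,"spin":0},{"hand":0,"x":0.032,"y":-0.002,"z":-0.09,"spin":0},{"hand":0,"x":0.032,"y":-0.002,"z":-0.092,"spin":0},{"hand":0,"x":0.032,"y":-0.002,"z":-0.092,"spin":0},{"hand":0,"x":0.032,"y":-0.002,"z":-0.092,"spin":0}]'
python3 -m handwheel '[{"hand":0,"x":0,"y":0,"z":-0.001,"spin":0},{"hand":0,"x":0,"y":0,"z":-0.002,"spin":0},{"hand":0,"x":0,"y":0,"z":-0.003,"spin":0},{"hand":0,"x":0,"y":0,"z":-0.003,"spin":0},{"hand":0,"x":0,"y":0,"z":-0.003,"spin":0}]'
python3 -m handwheel '[{"hand":0,"x":0,"y":0,"z":-0.001,"spin":0},{"hand":0,"x":0,"y":0,"z":-0.001,"spin":0},{"hand":0,"x":0,"y":0,"z":-0.001,"spin":0}]'
python3 - <<'E'
from h import *
s=shot("side")
cv2.imwrite("pics/t6.png",cv2.cvtColor(cv2.resize(s["img"][120:240,200:320],None,fx=5,fy=5,interpolation=cv2.INTER_CUBIC),cv2.COLOR_RGB2BGR))
E
```

```text
t: 15.5
eef_pos: [445.5, -21.9, 140.1]
tcp_rot: [3.141, 0.0, 1.6]
ft_force: [0.2, 0.4, -1.9]
opening: 0.126
t: 15.92
eef_pos: [445.2, -21.6, 136.7]
tcp_rot: [3.141, -0.0, 1.601]
ft_force: [-0.3, 0.5, -1.5]
opening: 0.125
t: 16.17
eef_pos: [445.2, -21.6, 135.6]
tcp_rot: [-3.142, -0.0, 1.6]
ft_force: [-0.5, -0.2, -1.9]
opening: 0.126
```

View pics/t6.png

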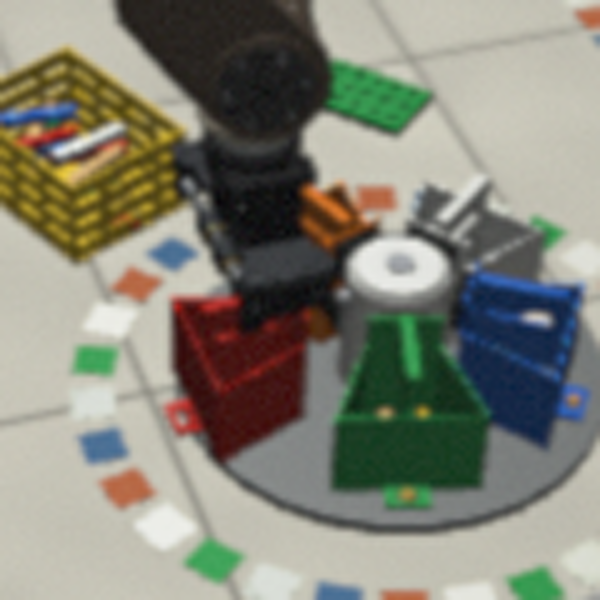

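```bash
python3 -m handwheel '[{"hand":0,"x":0,"y":0,"z":-0.001,"spin":0},{"hand":0,"x":0,"y":0,"z":-0.001,"spin":0},{"hand":0,"x":0,"y":0,"z":-0.001,"spin":0}]'
python3 - <<'E'
from h import *
s=shot("side")
for n,u,v,zz in(("wide bottom corner",222,461,34),("narrow bottom",303,405,34),("rim wide",221,389,114),("red tab",183,418,38),("gtab",408,496,38),("btab",572,402,38),("gwide-bot L",333,487,34),("gwide-bot R",483,481,34)):
    print(n,ray(s,200+u/5,120+v/5,zz).round(1))
E
```

```text
t: 16.47
eef_pos: [445.2, -21.6, 135.5]
tcp_rot: [3.141, 0.0, 1.601]
ft_force: [-4.5, -0.9, 13.1]
opening: 0.126
wide bottom corner [408.7 -80.2  34. ]
narrow bottom [491.2 -38.7  34. ]
rim wide [406.5 -81.5 114. ]
red tab [392.5 -28.3  38. ]
gtab [ 533.9 -163.6   38. ]
btab [ 700.1 -104.    38. ]
gwide-bot L [ 482.9 -133.4   34. ]
gwide-bot R [ 597.9 -162.3   34. ]
```

```bash
python3 -m handwheel '[{"hand":0,"x":0,"y":0,"z":0.0008,"spin":0},{"hand":0,"x":0,"y":0,"z":0.0008,"spin":0},{"hand":0,"x":0.002,"y":0,"z":0.0008,"spin":0},{"hand":0,"x":0.004,"y":0,"z":0.0008,"spin":0},{"hand":0,"x":0.006,"y":0,"z":0.0008,"spin":0},{"hand":0,"x":0.008,"y":0,"z":0.0008,"spin":0},{"hand":0,"x":0.010,"y":0,"z":0.0008,"spin":0},{"hand":0,"x":0.012,"y":0,"z":0.0008,"spin":0},{"hand":0,"x":0.014,"y":0,"z":0.0008,"spin":0},{"hand":0,"x":0.016,"y":0.0005,"z":0.0008,"spin":0},{"hand":0,"x":0.018,"y":0.0005,"z":0.0008,"spin":0},{"hand":0,"x":0.018,"y":0.0005,"z":0.0008,"spin":0},{"hand":0,"x":0.018,"y":0.0005,"z":0.0008,"spin":0}]'
python3 -m handwheel '[{"hand":0,"x":0.001,"y":0,"z":0,"spin":0},{"hand":0,"x":0.002,"y":0,"z":0,"spin":0},{"hand":0,"x":0.003,"y":0,"z":0,"spin":0}]'
```

```text
t: 17.6
eef_pos: [463.4, -21.2, 137.1]
tcp_rot: [3.14, 0.0, 1.601]
ft_force: [-8.1, -0.1, 28.1]
opening: 0.126
t: 17.85
eef_pos: [466.3, -21.2, 137.1]
tcp_rot: [3.14, 0.0, 1.601]
ft_force: [-6.7, 0.6, 28.3]
opening: 0.124
```

```bash
python3 -m handwheel '[{"hand":0,"x":0,"y":0,"z":0.0010,"spin":0},{"hand":0,"x":0,"y":0,"z":0.0015,"spin":0},{"hand":0,"x":0,"y":0,"z":0.0015,"spin":0},{"hand":0,"x":0,"y":0,"z":0.0015,"spin":0}]'
python3 - <<'E'
from h import *
s=shot("side");t=shot("top")
b=cv2.resize(s["img"][150:220,210:310],None,fx=8,fy=8,interpolation=cv2.INTER_CUBIC)
cv2.imwrite("pics/t7.png",cv2.cvtColor(b,cv2.COLOR_RGB2BGR))
E
```

```text
t: 18.18
eef_pos: [466.3, -21.1, 137.2]
tcp_rot: [3.141, 0.0, 1.6]
ft_force: [-2.9, 1.1, 8.8]
opening: 0.125
```

View pics/t7.png

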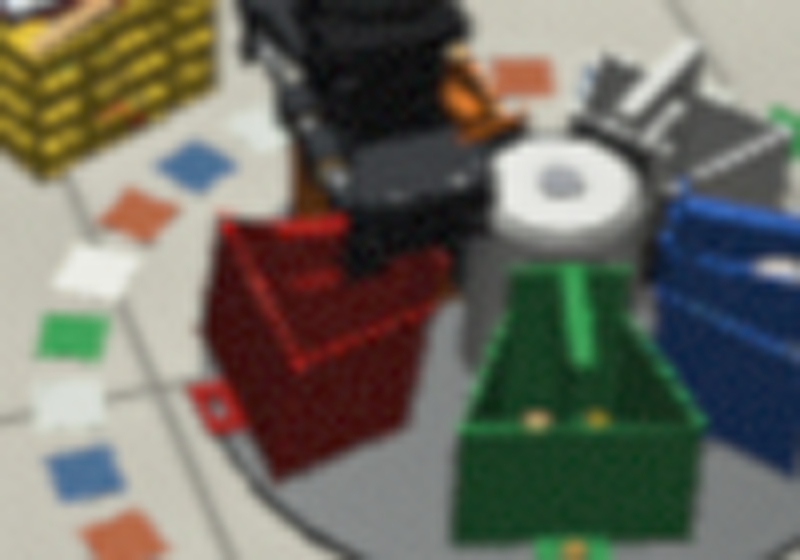

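Run:
```python
from h import *
s=shot("side")
for n,u,v,zz in(("wide bottom",280,477,34),("narrow bottom",407,421,34),("rim wide",300,364,114),("rim far wide",228,222,114),("back foot of rim",445,292,114),("tab",217,406,38),("bar rear end",228,228,150)):
    print(n,ray(s,210+u/8,150+v/8,zz).round(1))
# automatic red mask: extreme pixels
H=cv2.cvtColor(s["img"],cv2.COLOR_RGB2HSV)
m=(((H[...,0]<6)|(H[...,0]>174))&(H[...,1]>130)&(H[...,2]>45)).astype(np.uint8)
m[:,:]=m; m[:150]=0;m[225:]=0;m[:,:228]=0;m[:,275:]=0
k,l,st,ce=cv2.connectedComponentsWithStats(m);i=1+st[1:,4].argmax();print(st[i],ce[i])
cn=cv2.findContours((l==i).astype(np.uint8),cv2.RETR_EXTERNAL,cv2.CHAIN_APPROX_NONE)[0][0]
print(cv2.approxPolyDP(cn,1.5,True)[:,0].tolist())
```

```text
wide bottom [415.4 -67.2  34. ]
narrow bottom [489.1 -48.   34. ]
rim wide [422.7 -72.9 114. ]
rim far wide [420.7  37.  114. ]
back foot of rim [507.1 -44.6 114. ]
tab [399.4 -13.1  38. ]
bar rear end [406.8  -7.  150. ]
[234 176  33  33 675] [248.6        191.70814815]
[[265, 181], [253, 185], [251, 182], [252, 176], [238, 178], [236, 187], [238, 196], [234, 198], [236, 203], [241, 203], [244, 208], [258, 203]]
```

```bash
python3 -m handwheel '[{"hand":0,"x":0,"y":0,"z":0.01,"spin":0},{"hand":0,"x":-0.003,"y":0,"z":0.02,"spin":0},{"hand":0,"x":-0.006,"y":0,"z":0.02,"spin":0},{"hand":0,"x":-0.006,"y":0,"z":0.02,"spin":0},{"hand":0,"x":-0.006,"y":0,"z":0.02,"spin":0}]'
cat > red.py <<'E'
from h import *
def poly():
    s=shot("side");H=cv2.cvtColor(s["img"],cv2.COLOR_RGB2HSV)
    m=(((H[...,0]<6)|(H[...,0]>174))&(H[...,1]>130)&(H[...,2]>45)).astype(np.uint8)
    m[:140]=0;m[225:]=0;m[:,:228]=0;m[:,275:]=0
    k,l,st,ce=cv2.connectedComponentsWithStats(m);i=1+st[1:,4].argmax()
    cn=cv2.findContours((l==i).astype(np.uint8),cv2.RETR_EXTERNAL,cv2.CHAIN_APPROX_NONE)[0][0]
    a=cv2.approxPolyDP(cn,1.5,True)[:,0];print(a.tolist());return s
def model(s,tcp,yaw,pitch,dx=4):
    # predicted pixels of corners; pivot at the bar, 101.6 above underside
    c,S=np.cos(yaw),np.sin(yaw);Rz=np.array([[c,-S,0],[S,c,0],[0,0,1]]);cp,sp=np.cos(pitch),np.sin(pitch)
    Ry=np.array([[cp,0,sp],[0,1,0],[-sp,0,cp]])
    for n,p in(("wide bot",(-42.5,-60,0)),("nar bot",(42.5,-30,0)),("rim wide",(-42.5,-60,80)),("rim far",(-42.5,60,80)),("back top",(42.5,-30,108)),("tab tip",(-62.5,0,4))):
        print(" ",n,proj(s,np.array(tcp)+Rz@Ry@(np.array(p)+[dx,0,-101.6])).round(1))
E
python3 - <<'E'
from red import *
s=poly();e=state();print(e["ft_force"].round(1),e["eef_pos"].round(1))
for p in(0,.13):print(p);model(s,e["eef_pos"],.03,p)
E
```

```text
t: 18.75
eef_pos: [459.9, -21.1, 156.8]
tcp_rot: [-3.142, -0.0, 1.6]
ft_force: [0.4, -0.2, -2.2]
opening: 0.124
[[263, 177], [253, 182], [250, 179], [251, 173], [245, 175], [236, 174], [234, 188], [237, 193], [233, 195], [234, 199], [239, 199], [243, 205], [258, 199], [264, 180]]
[-0.  -1.4 -1.5] [460.  -21.1 156.6]
0
  wide bot [248.2 208. ]
  nar bot [265.5 198.2]
  rim wide [248.5 193. ]
  rim far [238.2 173.7]
  back top [266.7 177.9]
  tab tip [238.4 198.4]
0.13
  wide bot [245.1 207.7]
  nar bot [262.3 199.9]
  rim wide [247.9 192.2]
  rim far [237.6 172.8]
  back top [266.7 179. ]
  tab tip [235.5 197.6]
```

Run:
```python
from red import *
s=shot("side")
print("t5 obs wide(236.8,195.2) nar(254.4,185) rimw(236.6,180.6)");model(s,[413.2,-20,232],.03,0,4)
print("t6 obs wide(244.4,212.2) nar(260.6,201) rimw(244.2,197.8) tabc(236.6,203.6)");model(s,[445.2,-21.6,135.6],.03,0,4)
print("t7 obs wide(245,209.6) nar(260.9,202.6) rimw(247.5,195.5) rimfar(238.5,177.8)");
for p in(0,.13,.2):model(s,[466.3,-21.1,137.2],.03,p,4)
```

```text
t5 obs wide(236.8,195.2) nar(254.4,185) rimw(236.6,180.6)
  wide bot [236.7 196.2]
  nar bot [254.9 186.4]
  rim wide [236.7 180.3]
  rim far [226.6 160.9]
  back top [255.7 164.8]
  tab tip [226.8 186.6]
t6 obs wide(244.4,212.2) nar(260.6,201) rimw(244.2,197.8) tabc(236.6,203.6)
  wide bot [244.6 212.6]
  nar bot [261.9 202.8]
  rim wide [244.8 197.9]
  rim far [234.7 178.5]
  back top [262.9 182.8]
  tab tip [234.9 203.1]
t7 obs wide(245,209.6) nar(260.9,202.6) rimw(247.5,195.5) rimfar(238.5,177.8)
  wide bot [249.6 211.1]
  nar bot [266.7 201.4]
  rim wide [250.  196.4]
  rim far [239.7 177.1]
  back top [268.  181.3]
  tab tip [239.8 201.6]
  wide bot [246.6 210.8]
  nar bot [263.6 203.1]
  rim wide [249.4 195.6]
  rim far [239.1 176.2]
  back top [268.  182.5]
  tab tip [237.  200.8]
  wide bot [245.  210.5]
  nar bot [261.8 203.8]
  rim wide [249.2 195.1]
  rim far [238.9 175.7]
  back top [268.  183.1]
  tab tip [235.6 200.2]
```

```bash
python3 -m handwheel '[{"hand":0,"x":0,"y":0,"z":-0.005,"spin":0},{"hand":0,"x":0,"y":0,"z":-0.010,"spin":0},{"hand":0,"x":0,"y":0,"z":-0.014,"spin":0},{"hand":0,"x":0,"y":0,"z":-0.014,"spin":0},{"hand":0,"x":0,"y":0,"z":-0.014,"spin":0}]'
python3 -m handwheel '[{"hand":0,"x":0,"y":0,"z":-0.001,"spin":0},{"hand":0,"x":0,"y":0,"z":-0.002,"spin":0},{"hand":0,"x":0,"y":0,"z":-0.002,"spin":0},{"hand":0,"x":0,"y":0,"z":-0.002,"spin":0}]'
python3 -m handwheel '[{"hand":0,"x":0,"y":0,"z":-0.001,"spin":0},{"hand":0,"x":0,"y":0,"z":-0.002,"spin":0},{"hand":0,"x":0,"y":0,"z":-0.002,"spin":0},{"hand":0,"x":0,"y":0,"z":-0.002,"spin":0}]'
```

```text
t: 19.27
eef_pos: [460.0, -21.1, 142.5]
tcp_rot: [-3.141, -0.0, 1.6]
ft_force: [-0.2, -0.6, -1.8]
opening: 0.126
t: 19.6
eef_pos: [460.2, -21.1, 141.0]
tcp_rot: [3.142, -0.0, 1.6]
ft_force: [0.4, -0.3, -2.3]
opening: 0.126
t: 19.93
eef_pos: [460.1, -21.1, 138.9]
tcp_rot: [-3.141, -0.0, 1.6]
ft_force: [-0.1, -0.1, -1.0]
opening: 0.124
```

```bash
python3 -m handwheel '[{"hand":0.015,"x":0,"y":0,"z":-0.001,"spin":0},{"hand":0.02,"x":0,"y":0,"z":-0.001,"spin":0},{"hand":0.03,"x":0,"y":0,"z":-0.001,"spin":0},{"hand":0.04,"x":0,"y":0,"z":-0.001,"spin":0},{"hand":0.04,"x":0,"y":0,"z":-0.001,"spin":0},{"hand":0.04,"x":0,"y":0,"z":-0.001,"spin":0}]'
python3 - <<'E'
from red import *
s=poly();e=state();print(e["ft_force"].round(1),e["eef_pos"].round(1))
for dx in(4,0,-5):print(dx);model(s,[460,-21.1,135.6],.03,0,dx)
E
```

```text
t: 20.43
eef_pos: [460.2, -21.1, 138.0]
tcp_rot: [3.141, -0.0, 1.6]
ft_force: [0.4, 1.3, 0.1]
opening: 0.403
[[251, 177], [245, 180], [234, 181], [234, 193], [237, 199], [232, 202], [235, 201], [237, 204], [234, 206], [239, 205], [243, 211], [258, 202], [259, 181], [258, 186], [253, 188]]
[ 0.6 -0.1 -0.6] [460.2 -21.1 138. ]
4
  wide bot [248.1 211.8]
  nar bot [265.3 202. ]
  rim wide [248.4 197. ]
  rim far [238.2 177.7]
  back top [266.4 182. ]
  tab tip [238.4 202.2]
0
  wide bot [247.1 212. ]
  nar bot [264.3 202.2]
  rim wide [247.4 197.3]
  rim far [237.3 177.9]
  back top [265.5 182.2]
  tab tip [237.4 202.5]
-5
  wide bot [245.9 212.3]
  nar bot [263.2 202.5]
  rim wide [246.2 197.6]
  rim far [236.1 178.2]
  back top [264.3 182.5]
  tab tip [236.2 202.7]
```

Run:
```python
from red import *
im=cv2.cvtColor(cv2.resize(cv2.imread("pics/t6.png"),(120,120),interpolation=cv2.INTER_AREA),cv2.COLOR_BGR2RGB)
s=shot("side")
def corners(im,ox,oy):
    H=cv2.cvtColor(im,cv2.COLOR_RGB2HSV);m=(((H[...,0]<6)|(H[...,0]>174))&(H[...,1]>130)&(H[...,2]>45)).astype(np.uint8)
    Y,X=np.mgrid[:m.shape[0],:m.shape[1]];X=X+ox;Y=Y+oy;m=m*((X>228)&(X<275)&(Y>150)&(Y<222))
    k,l,st,ce=cv2.connectedComponentsWithStats(m.astype(np.uint8));i=1+st[1:,4].argmax();ys,xs=Y[l==i],X[l==i]
    out=[]
    for a,b in((0,1),(1,1),(1,.3),(-1,.1),(-1,-1),(-.2,1)):
        j=np.argmax(a*xs+b*ys);out.append((int(xs[j]),int(ys[j])))
    # lower edge per column
    low={int(x):int(ys[xs==x].max()) for x in range(236,268,3) if (xs==x).any()}
    print(st[i][4],ce[i]+[ox,oy],out,low)
corners(im,200,120);corners(s["img"],0,0)
```

```text
615 [247.07642276 193.77235772] [(244, 211), (259, 202), (259, 202), (234, 203), (235, 180), (244, 211)] {236: 205, 239: 205, 242: 207, 245: 210, 248: 208, 251: 207, 254: 205, 257: 203, 260: 190}
644 [245.80124224 193.52950311] [(243, 211), (258, 202), (258, 202), (232, 202), (234, 180), (243, 211)] {236: 206, 239: 205, 242: 210, 245: 210, 248: 208, 251: 206, 254: 205, 257: 203}
```

```bash
python3 -m handwheel '[{"hand":0.04,"x":-0.012,"y":0,"z":0,"spin":0},{"hand":0.04,"x":-0.024,"y":-0.001,"z":0,"spin":0},{"hand":0.04,"x":-0.035,"y":-0.001,"z":0,"spin":0},{"hand":0.04,"x":-0.035,"y":-0.001,"z":-0.0024,"spin":0},{"hand":0.03,"x":-0.035,"y":-0.001,"z":-0.0024,"spin":0},{"hand":0.02,"x":-0.035,"y":-0.001,"z":-0.0024,"spin":0},{"hand":0.01,"x":-0.035,"y":-0.001,"z":-0.0024,"spin":0},{"hand":0,"x":-0.035,"y":-0.001,"z":-0.0024,"spin":0},{"hand":0,"x":-0.035,"y":-0.001,"z":-0.0024,"spin":0},{"hand":0,"x":-0.035,"y":-0.001,"z":-0.0024,"spin":0},{"hand":0,"x":-0.035,"y":-0.001,"z":-0.0024,"spin":0},{"hand":0,"x":-0.035,"y":-0.001,"z":-0.0024,"spin":0},{"hand":0,"x":-0.035,"y":-0.001,"z":-0.0024,"spin":0}]'
cat >> red.py <<'E'
def corners(im,ox=0,oy=0):
    H=cv2.cvtColor(im,cv2.COLOR_RGB2HSV);m=(((H[...,0]<6)|(H[...,0]>174))&(H[...,1]>130)&(H[...,2]>45)).astype(np.uint8)
    Y,X=np.mgrid[:m.shape[0],:m.shape[1]];X=X+ox;Y=Y+oy;m=m*((X>228)&(X<280)&(Y>150)&(Y<222))
    k,l,st,ce=cv2.connectedComponentsWithStats(m.astype(np.uint8));i=1+st[1:,4].argmax();ys,xs=Y[l==i],X[l==i]
    out=[]
    for a,b in((0,1),(1,1),(-1,.1),(-1,-1)):
        j=np.argmax(a*xs+b*ys);out.append((int(xs[j]),int(ys[j])))
    print("wide-bot, nar-bot, tab tip, rim far:",out)
E
python3 - <<'E'
from red import *
corners(shot("side")["img"])
e=state();print(e["ft_force"].round(1),e["eef_pos"].round(1),e["opening"])
E
```

```text
t: 21.62
eef_pos: [425.2, -22.1, 135.5]
tcp_rot: [-3.141, -0.0, 1.6]
ft_force: [0.7, -0.6, -2.0]
opening: 0.127
wide-bot, nar-bot, tab tip, rim far: [(243, 211), (258, 202), (232, 202), (234, 181)]
[-0.3 -0.4 -1.3] [425.1 -22.1 135.5] 0.12548772721473694
```

```bash
python3 -m handwheel '[{"hand":0,"x":0.001,"y":0,"z":0,"spin":0},{"hand":0,"x":0.002,"y":0,"z":0,"spin":0},{"hand":0,"x":0.003,"y":0,"z":0,"spin":0},{"hand":0,"x":0.004,"y":0,"z":0,"spin":0},{"hand":0,"x":0.005,"y":0,"z":0,"spin":0},{"hand":0,"x":0.006,"y":0,"z":0,"spin":0},{"hand":0,"x":0.006,"y":0,"z":0,"spin":0}]'
python3 - <<'E'
from red import *
corners(shot("side")["img"])
E
python3 -m handwheel '[{"hand":0,"x":0.0015,"y":0,"z":0,"spin":0},{"hand":0,"x":0.003,"y":0,"z":0,"spin":0},{"hand":0,"x":0.0045,"y":0,"z":0,"spin":0},{"hand":0,"x":0.006,"y":0,"z":0,"spin":0},{"hand":0,"x":0.0075,"y":0.0005,"z":0,"spin":0},{"hand":0,"x":0.009,"y":0.0005,"z":0,"spin":0},{"hand":0,"x":0.010,"y":0.0005,"z":0,"spin":0},{"hand":0,"x":0.010,"y":0.0005,"z":0,"spin":0}]'
python3 - <<'E'
from red import *
corners(shot("side")["img"])
E
```

```text
t: 22.25
eef_pos: [431.4, -22.1, 135.5]
tcp_rot: [3.141, -0.0, 1.6]
ft_force: [-0.9, 0.3, -2.3]
opening: 0.128
wide-bot, nar-bot, tab tip, rim far: [(244, 211), (259, 202), (234, 202), (235, 180)]
t: 22.97
eef_pos: [441.4, -21.6, 135.5]
tcp_rot: [3.141, -0.0, 1.601]
ft_force: [-0.5, 0.4, -2.9]
opening: 0.128
wide-bot, nar-bot, tab tip, rim far: [(247, 210), (261, 202), (236, 201), (238, 180)]
```

```bash
python3 -m handwheel '[{"hand":0,"x":0.001,"y":0,"z":0,"spin":0},{"hand":0,"x":0.002,"y":0,"z":0,"spin":0},{"hand":0,"x":0.003,"y":0,"z":0,"spin":0},{"hand":0,"x":0.004,"y":0,"z":0,"spin":0},{"hand":0,"x":0.005,"y":0,"z":0,"spin":0},{"hand":0,"x":0.005,"y":0,"z":0,"spin":0},{"hand":0,"x":0.005,"y":0,"z":0,"spin":0}]'
for i in 1; do python3 -m handwheel '[{"hand":0,"x":0.001,"y":0,"z":0,"spin":0},{"hand":0,"x":0.002,"y":0,"z":0,"spin":0},{"hand":0,"x":0.002,"y":0,"z":0,"spin":0},{"hand":0,"x":0.002,"y":0,"z":0,"spin":0}]'; done
python3 -m handwheel '[{"hand":0,"x":0.001,"y":0,"z":0,"spin":0},{"hand":0,"x":0.002,"y":0,"z":0,"spin":0},{"hand":0,"x":0.002,"y":0,"z":0,"spin":0},{"hand":0,"x":0.002,"y":0,"z":0,"spin":0}]'
```

```text
t: 23.6
eef_pos: [446.2, -21.6, 135.5]
tcp_rot: [-3.142, -0.0, 1.6]
ft_force: [-0.4, -0.3, -2.2]
opening: 0.124
t: 23.93
eef_pos: [448.2, -21.6, 135.5]
tcp_rot: [3.142, -0.0, 1.6]
ft_force: [0.5, -0.2, -1.4]
opening: 0.125
t: 24.27
eef_pos: [450.2, -21.6, 135.6]
tcp_rot: [3.142, -0.0, 1.6]
ft_force: [0.3, 0.3, -1.5]
opening: 0.123
```

```bash
python3 -m handwheel '[{"hand":0,"x":0.001,"y":0,"z":0,"spin":0},{"hand":0,"x":0.002,"y":0,"z":0,"spin":0},{"hand":0,"x":0.002,"y":0,"z":0,"spin":0},{"hand":0,"x":0.002,"y":0,"z":0,"spin":0}]'
python3 -m handwheel '[{"hand":0,"x":0.0005,"y":0,"z":0,"spin":0},{"hand":0,"x":0.001,"y":0,"z":0,"spin":0},{"hand":0,"x":0.001,"y":0,"z":0,"spin":0}]'
python3 -m handwheel '[{"hand":0,"x":0.0005,"y":0,"z":0,"spin":0},{"hand":0,"x":0.001,"y":0,"z":0,"spin":0},{"hand":0,"x":0.001,"y":0,"z":0,"spin":0}]'
python3 - <<'E'
from red import *
corners(shot("side")["img"])
E
```

```text
t: 24.6
eef_pos: [452.2, -21.6, 135.5]
tcp_rot: [3.142, -0.0, 1.6]
ft_force: [-0.8, 0.3, -2.7]
opening: 0.126
t: 24.85
eef_pos: [453.3, -21.6, 135.6]
tcp_rot: [3.141, -0.0, 1.6]
ft_force: [0.5, 0.1, -2.0]
opening: 0.124
t: 25.1
eef_pos: [454.3, -21.6, 135.6]
tcp_rot: [3.142, -0.0, 1.6]
ft_force: [-1.0, 0.1, -2.8]
opening: 0.127
wide-bot, nar-bot, tab tip, rim far: [(250, 209), (264, 201), (239, 201), (241, 179)]
```

```bash
python3 -m handwheel '[{"hand":0,"x":0.0005,"y":0,"z":0,"spin":0},{"hand":0,"x":0.001,"y":0,"z":0,"spin":0},{"hand":0,"x":0.001,"y":0,"z":0,"spin":0}]'
python3 -m handwheel '[{"hand":0,"x":0.0005,"y":0,"z":0,"spin":0},{"hand":0,"x":0.001,"y":0,"z":0,"spin":0},{"hand":0,"x":0.001,"y":0,"z":0,"spin":0}]'
python3 -m handwheel '[{"hand":0,"x":0.0005,"y":0,"z":0,"spin":0},{"hand":0,"x":0.001,"y":0,"z":0,"spin":0},{"hand":0,"x":0.001,"y":0,"z":0,"spin":0}]'
```

```text
t: 25.4
eef_pos: [455.3, -21.6, 135.6]
tcp_rot: [3.141, -0.0, 1.6]
ft_force: [0.4, -0.5, -2.3]
opening: 0.125
t: 25.65
eef_pos: [456.3, -21.6, 135.6]
tcp_rot: [3.141, -0.0, 1.6]
ft_force: [-0.0, 0.3, -2.7]
opening: 0.123
t: 25.9
eef_pos: [457.2, -21.6, 135.5]
tcp_rot: [-3.142, -0.0, 1.6]
ft_force: [-0.4, -0.0, -2.4]
opening: 0.123
```

```bash
python3 -m handwheel '[{"hand":0,"x":0.0005,"y":0,"z":0,"spin":0},{"hand":0,"x":0.001,"y":0,"z":0,"spin":0},{"hand":0,"x":0.001,"y":0,"z":0,"spin":0}]'
python3 -m handwheel '[{"hand":0,"x":0.0005,"y":0,"z":0,"spin":0},{"hand":0,"x":0.001,"y":0,"z":0,"spin":0},{"hand":0,"x":0.001,"y":0,"z":0,"spin":0}]'
python3 -m handwheel '[{"hand":0,"x":0.0005,"y":0,"z":0,"spin":0},{"hand":0,"x":0.001,"y":0,"z":0,"spin":0},{"hand":0,"x":0.001,"y":0,"z":0,"spin":0}]'
python3 - <<'E'
from red import *
corners(shot("side")["img"])
E
```

```text
t: 26.15
eef_pos: [458.0, -21.6, 135.5]
tcp_rot: [-3.141, -0.0, 1.601]
ft_force: [-2.0, -0.2, -1.3]
opening: 0.121
t: 26.4
eef_pos: [458.9, -21.6, 135.5]
tcp_rot: [-3.141, -0.0, 1.601]
ft_force: [-4.0, -1.7, 0.2]
opening: 0.124
t: 26.65
eef_pos: [459.7, -21.5, 135.5]
tcp_rot: [-3.14, -0.0, 1.601]
ft_force: [-6.1, -0.3, 2.3]
opening: 0.128
wide-bot, nar-bot, tab tip, rim far: [(251, 209), (266, 200), (240, 200), (242, 179)]
```

```bash
python3 -m handwheel '[{"hand":0,"x":0.0005,"y":0,"z":0,"spin":0},{"hand":0,"x":0.001,"y":0,"z":0,"spin":0},{"hand":0,"x":0.001,"y":0,"z":0,"spin":0}]'
python3 -m handwheel '[{"hand":0,"x":0.0005,"y":0,"z":0,"spin":0},{"hand":0,"x":0.001,"y":0,"z":0,"spin":0},{"hand":0,"x":0.001,"y":0,"z":0,"spin":0}]'
python3 - <<'E'
from red import *
s=shot("side");corners(s["img"])
for p in(0,.05):model(s,[461.5,-21.5,135.6],.03,p,20)
E
```

```text
t: 26.95
eef_pos: [460.4, -21.5, 135.6]
tcp_rot: [-3.14, -0.0, 1.601]
ft_force: [-7.2, -1.4, 4.8]
opening: 0.122
t: 27.2
eef_pos: [461.0, -21.5, 135.6]
tcp_rot: [-3.139, -0.0, 1.601]
ft_force: [-10.1, -0.8, 6.2]
opening: 0.123
wide-bot, nar-bot, tab tip, rim far: [(251, 209), (266, 201), (241, 202), (242, 178)]
  wide bot [252.3 210.8]
  nar bot [269.3 201.1]
  rim wide [252.7 196.1]
  rim far [242.4 176.8]
  back top [270.6 181.1]
  tab tip [242.5 201.3]
  wide bot [251.1 210.9]
  nar bot [268.1 201.9]
  rim wide [252.5 196. ]
  rim far [242.1 176.7]
  back top [270.7 181.7]
  tab tip [241.4 201.2]
```

```bash
python3 -m handwheel '[{"hand":0,"x":0,"y":0,"z":0.0003,"spin":0},{"hand":0,"x":0.0005,"y":0,"z":0.0003,"spin":0},{"hand":0,"x":0.001,"y":0,"z":0.0003,"spin":0},{"hand":0,"x":0.001,"y":0,"z":0.0003,"spin":0},{"hand":0,"x":0.001,"y":0,"z":0.0003,"spin":0}]'
python3 - <<'E'
from red import *
s=shot("side");corners(s["img"]);e=state();print(e["ft_force"].round(1),e["moment"].round(2))
t=shot("top");H=cv2.cvtColor(t["img"],cv2.COLOR_RGB2HSV)
# deck angle: coloured compartment centroids about hub, compared with first picture
a=cv2.cvtColor(cv2.imread("pics/top0.png"),cv2.COLOR_BGR2RGB);s0=cv2.cvtColor(cv2.imread("pics/side0.png"),cv2.COLOR_BGR2RGB)
m=lambda im,lo,hi,b:((lambda h:(h[...,0]>=lo)&(h[...,0]<=hi)&(h[...,1]>120)&(h[...,2]>40))(cv2.cvtColor(im,cv2.COLOR_RGB2HSV)))[b[1]:b[3],b[0]:b[2]]
for n,lo,hi,b in(("basket",22,34,(180,120,245,175)),("pad",55,75,(255,125,295,150)),("mug",95,120,(310,228,355,275))):
    for im in(s0,s["img"]):
        y,x=np.nonzero(m(im,lo,hi,b));print(n,len(x),x.mean().round(1)+b[0],y.mean().round(1)+b[1])
for n,lo,hi,off in(("green tab",50,75,72),("blue tab",105,125,144)):
    h=cv2.cvtColor(s["img"],cv2.COLOR_RGB2HSV);mm=((h[...,0]>=lo)&(h[...,0]<=hi)&(h[...,1]>120)&(h[...,2]>110)).astype(np.uint8)
    k,l,st,ce=cv2.connectedComponentsWithStats(mm)
    for i in range(1,k):
        P=ray(s,*ce[i],38);d=P[:2]-[576,-17.2]
        if 140<np.hypot(*d)<165 and st[i,4]>3:print(n,ce[i].round(1),st[i,4],np.hypot(*d).round(0),(np.degrees(np.arctan2(d[1],d[0]))-off)%360)
E
```

```text
t: 27.67
eef_pos: [461.7, -21.4, 135.6]
tcp_rot: [-3.138, -0.001, 1.601]
ft_force: [-9.8, -0.7, 2.9]
opening: 0.127
wide-bot, nar-bot, tab tip, rim far: [(251, 209), (266, 200), (241, 201), (242, 179)]
[-9.7 -0.6  3.7] [-0.23  1.66  0.09]
basket 952 214.3 151.1
basket 952 214.4 151.1
pad 174 272.9 139.0
pad 117 276.0 139.9
mug 51 331.3 247.8
mug 34 329.9 246.7
green tab [278.1 218.4] 9 149.0 176.82457947736168
green tab [284.1 218.7] 9 150.0 185.79467656303623
blue tab [303.8 176.7] 46 154.0 239.86288561420133
blue tab [313.5 185.5] 6 158.0 215.22400206979208
blue tab [313.4 200.1] 21 147.0 181.10754354116423
```

```bash
python3 -m handwheel '[{"hand":0,"x":0.0003,"y":0,"z":0.0001,"spin":0},{"hand":0,"x":0.0006,"y":0,"z":0.0001,"spin":0},{"hand":0,"x":0.0006,"y":0,"z":0.0001,"spin":0},{"hand":0,"x":0.0006,"y":0,"z":0.0001,"spin":0}]'
python3 -m handwheel '[{"hand":0,"x":0,"y":0,"z":0,"spin":0},{"hand":0,"x":0,"y":0,"z":0,"spin":0},{"hand":0,"x":0,"y":0,"z":0,"spin":0},{"hand":0,"x":0,"y":0,"z":0,"spin":0},{"hand":0,"x":0,"y":0,"z":0,"spin":0},{"hand":0,"x":0,"y":0,"z":0,"spin":0},{"hand":0,"x":0,"y":0,"z":0,"spin":0},{"hand":0,"x":0,"y":0,"z":0,"spin":0},{"hand":0,"x":0,"y":0,"z":0,"spin":0},{"hand":0,"x":0,"y":0,"z":0,"spin":0}]'
python3 - <<'E'
from red import *
s=shot("side");corners(s["img"]);e=state();print(e["ft_force"].round(1),e["eef_pos"].round(1))
E
```

```text
t: 28.1
eef_pos: [462.1, -21.4, 135.7]
tcp_rot: [-3.138, -0.001, 1.601]
ft_force: [-11.3, -1.6, 3.3]
opening: 0.125
t: 28.93
eef_pos: [462.1, -21.4, 135.7]
tcp_rot: [-3.138, -0.001, 1.601]
ft_force: [-10.2, -1.1, 3.6]
opening: 0.123
wide-bot, nar-bot, tab tip, rim far: [(251, 209), (265, 201), (241, 201), (242, 179)]
[-10.8  -0.7   2.8] [462.1 -21.4 135.7]
```

```bash
python3 -c "
from cell import job_done
print(job_done())"
```

```text
the job is handed in; nothing more can be done
None
```

The caddy has been turned its full turn and on to face the robot, and the red compartment is pressed into the slot at about 10 N. I handed the job in at about 29 s with the arm still holding it.

**Turning:** I drove the deck counter-clockwise at about 1.4 rad/s with the closed fingertip against the green compartment's wall. I slowed it down and left it standing. The last camera check put the slot 1 to 2 degrees off facing the robot, a joint value of about 6.31.

**Placing:** I took the small red compartment by its handle and set it in the slot. On the first slide inwards it tipped narrow end down by about 0.17 rad, because I pushed it too hard onto the deck (28 N). I let go so that it dropped flat, took the bar again nearer the wide end, and slid it in with almost no downward force.

**Last checks:**
- **Push:** the wrist force was a steady 10 to 11 N inwards. Allowing for about 1.5 N of deck drag, that is roughly 9 to 10 N on the buffer. The travel since first contact, about 4.9 mm, agrees.
- **Pose:** no tilt or drift showed in the side view, and I estimated about 1 mm of sideways error.
- **Disagreement:** contact came about 5 mm further in than my camera estimate of the positions predicted. I relied on the force and the travel since contact instead.
- **Bystanders:** the peg basket had not moved. My late mask counts for the mug and scrub pad were partial, so those two were not checked exactly; nothing was moved near them.

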